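Seat the tabbed holder and hold the curing arm at its stop

ROBOT

A 6-joint arm with a two-finger parallel gripper is mounted at the origin on the work surface. World frame = base frame: x ahead of the robot, y to its left, z up, the work surface at z = 0. Lengths are in m, angles in rad, forces in N, time in s.
With the tool pointing down it reaches from about 0.275 to 0.85 m from the base axis. Payload 19 kg.
Tool frame: the origin (TCP) lies between the finger pads; the fingertips stand 17 mm ahead of it and the grasp point (between the pads) lies 2 mm behind it; z points along the fingers, y is the line along which they close (so a half turn about z gives the same grasp; the last joint's range is limited). The gripper opens to 85 mm and grips with 20 to 120 N. Pads are 22 mm wide; open, the fingers measure 114 mm over their backs; the gripper's body (76 mm by 85 mm) begins 54 mm behind the grasp point. The pads swing forward as they close: fully open they stand 13 mm farther back than shut.
Start: joints at [-1.326, 0.15, 1.437, -0, 1.554, -0.134], TCP at [0.213, -0.534, 0.248] pointing down, gripper open.
Joint ranges: [-2.8, 2.8], [-0.68, 2.1], [0.12, 2.68], [-1.39, 4.53], [0.16, 2.79], [-2.81, 2.81]. Speed limits (rad/s): [1.89, 1.89, 2.22, 3.01, 3.01, 3.01].

INTERFACE

Orientations are given as a 3x3 rotation matrix whose columns are the frame's x, y, z axes.
In Python, from workcell import get_obs, grab_frame, sign_off, spot_in gives the robot as it stands.
- The arm moves only by the tool arm_command, never from a script. Its argument "motion" is a list of rows, each an object of numbers: "tx", "ty", "tz": the shift along the tool's x, y, z in m; "spin": the turn about the tool's z in rad. In form: [{"tx": .., "ty": .., "tz": .., "spin": ..}, ...]. A call has 1 to 10 rows; each row shifts and turns the commanded pose from where the row before left it, along the tool's axes as they then stand; what a row does not reach is not made up. A row lasts 1/10 s, in which the tool goes at most 50 mm and 8.59 degrees, less where a joint would pass 70% of its speed; a pose out of reach is approached as far as the arm can. A call with a gripper value outside its range is refused whole. "claw" is the finger opening in m, from 0 to 0.0854, set as the call begins (left out, the last holds). The fingers move at their own pace and stop on an object; "force" is the grip in N (left out, the last holds). Time passes only in rows, so rows that do not move let the fingers close. It gives the time, the measured TCP pose, the force, the opening and the grip force at its end, in the units of the state.
- get_obs(): the state, without advancing time (a new reading comes with each control period).
- grab_frame(name): name is "scene" or "top" or "wrist"; returns a dict with "image" (420x560x3 uint8, red, green, blue), "range_z" (420x560 float32, m along the optical axis (not along the pixel's ray), 0 where there is no reading), "fx", "fy", "cx", "cy" (pixels), "extrinsics" (4x4, takes a point from camera to world coordinates); the wrist camera has in their place "hand_eye" (4x4, takes a point from camera to tool coordinates, whose origin is the TCP and whose axes are the flange's). Camera axes: x right, y down, z forward; pixel columns grow to the right and rows downward; lengths in m; the calibration is good to about 2 mm. A picture is of the moment at which its call begins: read the wrist's pose just before it.
- sign_off(): hands the job in; it is judged then, once.
Trained networks look in the newest picture that a camera, given by its name, has taken for a name from the list of things; names that differ only in an ending like _2 or _b are one class to them, and where a whole thing is asked for, a point or a joint stands for the part that bears it (a point fixed in the world has none). Each returns a list of dicts, best first, with "confidence" (0 to 1); they miss things now and then, are a little off and sometimes report something else, mostly with a low value. They report only what shows in the picture. A call takes as long as a camera call. They do not tell look-alikes from the thing itself.
- spot_in(camera, query): "rect" ([left, top, right, bottom] in pixels, round what is visible of it).
The state is a dict: "time": time; "joint_pos": joint angles; "qvel": joint speeds; "effort": joint torques, N m; "ee_pos": TCP position; "eef_rot": TCP orientation; "force": force on the tool from outside, world axes, zero at the start; "wrist_torque": the same for the moment, N m; "opening": opening from 0.0 (shut) to 1.0 (fully open); "grasp_force": force on a finger pad.
Only numpy, scipy, OpenCV 4.12 (cv2) and the standard library are available. Lean on these libraries where they do the work, as an engineer would, in place of code of your own. Each camera call takes 0.05 s, during which the arm holds its last target. There are 200 camera calls.

TASK

On the bonding fixture, put the loose holder block that has a tab into the empty pocket, fully down and the same way round as the one beside it (tab in the slot), and let go of it. Then take the upright steel grip of the spring-loaded swing arm, swing the arm forward over that block until it is hard against its stop, and finish while still holding it there: let go and the spring throws it back. Leave the plain block, the block already seated and the other loose things where they are.

Things in the scene. Friction and masses are not known exactly. Their poses are not given: they have to be found in the camera images.
- tab_block: loose dark metal holder block, 50 (x) x 26 (y) x 44 (z) mm, standing upright on the bench, with a tab 14 mm wide and 10 mm high at the foot of its +x end, reaching 39 mm from the block's centre; small round glass window in its top; about 0.14 kg. Origin: centre of the underside; z up.
- tab_tip (a point): end of the tab of the loose tabbed block, on the block's centre line, 39 mm along its x from its origin and 5 mm above its underside.
- pocket (a point): centre of the empty pocket's floor, 18 mm above the bench, in the fixed bonding fixture; fixture axes, z up. Pocket inside 54 (x) x 30 (y) mm, rim 34 mm above the bench. Only its +x end wall has a slot, 18 mm wide, for the tab, so a block goes down (top then 62 mm above the bench) only with its x along this x. The other, occupied pocket is 74 mm off at +y.
- pivot (a point): swing arm's vertical pivot axis at the underside of the arm, 80 mm above the bench, on a post 115 mm from the pocket's centre along the pocket's +x; axes as the fixture's at any arm angle.
- swing_arm (a joint): arm angle, rad. 0: rest, arm pointing from the pivot along the fixture's -y. Grows clockwise seen from above to the stop, 1.57: arm along -x, its round black head (42 mm across, underside 74 mm above the bench, top 98) over the pocket, 12 mm clear of a seated block. A spring always drives it back to 0: at the grip about 2 N at rest, 6 N at the stop.
- swing_grip: upright round steel grip on top of the arm's head, 16 mm in diameter and 44 mm tall, 115 mm from the pivot axis. Origin: centre of its foot, 98 mm above the bench; its top is 142 mm above the bench. Under it the head's top is 42 mm across. It goes round with the arm and also rolls freely about its own axis.
- plain_block: a bystander: loose block like the tabbed one, 50 x 26 x 44 mm, but without a tab. Origin: centre of the underside.
- seated_block: a tabbed block already seated in the fixture's other pocket, to be left there; same shape and origin as the loose one.
- puck: a bystander: loose black rubber disc, 64 mm across, 16 mm high. Origin: centre of the underside.
- driver: a bystander: loose screwdriver, 170 mm long, lying along its x. Origin under its middle.
- lens_mount: a bystander: loose small lens on a steel post, 85 mm high, foot 32 mm across. Origin: centre of the underside.
Mind the look-alikes: they are no part of the job. Leave any green or purple look-alike of the tab_block alone.

How it is judged:
On the way, in this order (a step that is already met when the one before it is completed fails the run):
1. the tabbed block is fully down in the empty pocket, tab in the slot, and let go (z of tab_block in the frame of pocket between -0.004 and 0.004 m and horizontal distance between tab_block and pocket below 0.006 m and x of tab_tip in the frame of pocket above 0.03 m and angle between tab_block's own z axis and vertical below 0.1 rad and contact force between the fingers and tab_block below 0.3 N), for 0.2 s.
2. the swing arm is pushed to its forward stop by its grip (value of joint swing_arm above 1.51 rad and contact force between the fingers and swing_grip above 2 N), for 0.3 s.
At the end, for the whole second after the job is handed in: Tabbed block on the pocket floor (4 mm in height, 6 mm sideways, 0.1 rad upright), tab in the slot, not touched by the fingers; swing arm still and at its stop (joint above 1.51), fingers bearing on its grip with over 2 N through the last second; seated block within 10 mm of its start (all of step 1 and all of step 2 and velocity of joint swing_arm below 0.1 rad/s and linear speed of tab_block below 0.02 m/s and distance of seated_block from where it was at the start of the episode below 0.01 m); the arm keeps its last pose, push and grip.
It fails at once if the plain block is disturbed (distance of plain_block from where it was at the start of the episode above 0.03 m).
It fails at once if the block already seated is disturbed (distance of seated_block from where it was at the start of the episode above 0.02 m).
It fails at once if the rubber puck is disturbed (distance of puck from where it was at the start of the episode above 0.03 m).
It fails at once if the screwdriver is disturbed (distance of driver from where it was at the start of the episode above 0.03 m).
It fails at once if the lens mount is disturbed (distance of lens_mount from where it was at the start of the episode above 0.03 m).
It also fails if it takes over 51 s, if anything falls off the work surface, if the arm or the gripper's body presses on something with over 40 N, if the wrist force passes 120 N, or if a joint passes its speed limit or range.

## Working session

There is one attempt and no reset: what is moved stays moved. The work goes in short steps, Python scripts to look and compute and a tool call to move; the robot and the scene stay as the last step left them, time stands still between calls to the robot, and variables do not carry over. Pictures are saved under pics/ and viewed, at most 10 in all, crops included, and the job is handed in when it is done.

Besides the shell and the picture viewer there is one more tool, called by a JSON object that holds its "op" and its "data", one argument or row to a line. arm_command: Moves the arm, as the interface text tells. Its arguments: {"type":"object","properties":{"motion":{"type":"array","items":{"type":"object","properties":{"tx":{"type":"number"},"ty":{"type":"number"},"tz":{"type":"number"},"spin":{"type":"number"}}}},"claw":{"type":"number"},"force":{"type":"number"}},"required":["motion"]}

```bash
mkdir -p pics; cat > h.py <<'E'
import numpy as np, cv2
from workcell import get_obs, grab_frame, sign_off, spot_in
def grab(n):
    o=get_obs(); f=grab_frame(n)
    if n=='wrist':
        T=np.eye(4);T[:3,:3]=o['eef_rot'];T[:3,3]=o['ee_pos'];f['E']=T@np.array(f['hand_eye'])
    else: f['E']=np.array(f['extrinsics'])
    return f
def cloud(f):
    z=f['range_z'];v,u=np.mgrid[:z.shape[0],:z.shape[1]]
    p=np.stack([(u-f['cx'])/f['fx']*z,(v-f['cy'])/f['fy']*z,z],-1)
    w=p@f['E'][:3,:3].T+f['E'][:3,3]; w[z<=0]=np.nan
    return w
def save(f,n,s=1): cv2.imwrite('pics/'+n,cv2.resize(f['image'][:,:,::-1],None,fx=s,fy=s))
E
python3 - <<'E'
from h import *
o=get_obs();print(o)
for n in ['top','scene']:
    f=grab(n);save(f,n+'0.png',1.4);np.save(n+'0.npy',cloud(f));np.save(n+'i.npy',f['image'])
    print(n,f['E'].round(3))
    for q in ['tab_block','pocket','swing_arm','swing_grip','plain_block','seated_block','puck','driver','lens_mount']:
        try: print(q,[(np.round(d['rect']).astype(int).tolist(),round(d['confidence'],2)) for d in spot_in(n,q)][:4])
        except Exception as e: print(q,e)
E
```

```text
{'time': 0.0, 'joint_pos': array([-1.32597194e+00,  1.51006971e-01,  1.43803629e+00,  1.37064462e-05,
        1.55380286e+00, -1.33991510e-01]), 'qvel': array([-0.00026006,  0.00034688,  0.00204893,  0.00034397,  0.00085535,
        0.00074515]), 'effort': array([-1.31830104e-03, -7.13053608e+01, -5.70862162e+01, -2.26030597e-04,
        9.07243491e-03,  2.29147150e-05]), 'ee_pos': array([ 0.21258116, -0.5340152 ,  0.24766088]), 'eef_rot': array([[ 9.29103308e-01,  3.69820171e-01, -2.90528892e-04],
       [ 3.69820241e-01, -9.29102525e-01,  1.21941787e-03],
       [ 1.81034196e-04, -1.24040864e-03, -9.99999214e-01]]), 'force': array([-0.67913274,  0.02560262, -0.69825814]), 'wrist_torque': array([ 0.02405824,  0.00194064, -0.05576197]), 'grasp_force': 0.0, 'opening': 1.0018758153834937}
top [[-0.029 -0.998  0.062  0.452]
 [-0.999  0.03   0.023 -0.067]
 [-0.025 -0.061 -0.998  1.173]
 [ 0.     0.     0.     1.   ]]
tab_block [([296, 278, 323, 293], 0.84), ([345, 213, 364, 232], 0.54), ([307, 241, 331, 255], 0.47)]
pocket [([185, 140, 281, 234], 0.64)]
swing_arm [([222, 140, 283, 166], 0.74), ([303, 240, 330, 253], 0.39)]
swing_grip []
plain_block []
seated_block [([203, 197, 216, 222], 0.48), ([379, 203, 399, 225], 0.16)]
puck [([329, 161, 353, 187], 0.72)]
driver [([366, 108, 405, 166], 0.97)]
lens_mount [([336, 114, 348, 131], 0.55)]
scene [[ 0.515  0.631 -0.58   1.106]
 [ 0.857 -0.371  0.358 -0.394]
 [ 0.01  -0.681 -0.732  0.819]
 [ 0.     0.     0.     1.   ]]
tab_block [([186, 243, 209, 269], 0.88), ([207, 209, 230, 236], 0.81), ([199, 176, 224, 209], 0.56)]
pocket [([279, 190, 396, 279], 0.73)]
swing_arm [([305, 224, 361, 266], 0.64)]
swing_grip []
plain_block [([148, 264, 165, 292], 0.8), ([250, 323, 268, 356], 0.17)]
seated_block [([327, 190, 352, 216], 0.85)]
puck [([218, 282, 248, 308], 0.83)]
driver [([167, 327, 236, 380], 0.9)]
lens_mount [([248, 322, 267, 354], 0.59)]
```

```bash
python3 - <<'E'
import cv2,numpy as np
a=np.load('topi.npy')[100:305,175:415,::-1];cv2.imwrite('pics/a.png',cv2.resize(a,None,fx=2.9,fy=2.9,interpolation=2)) 
a=np.load('scenei.npy')[165:385,140:400,::-1];cv2.imwrite('pics/b.png',cv2.resize(a,None,fx=2.7,fy=2.7,interpolation=2)) 
E
```

```text
(no output)
```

View pics/a.png

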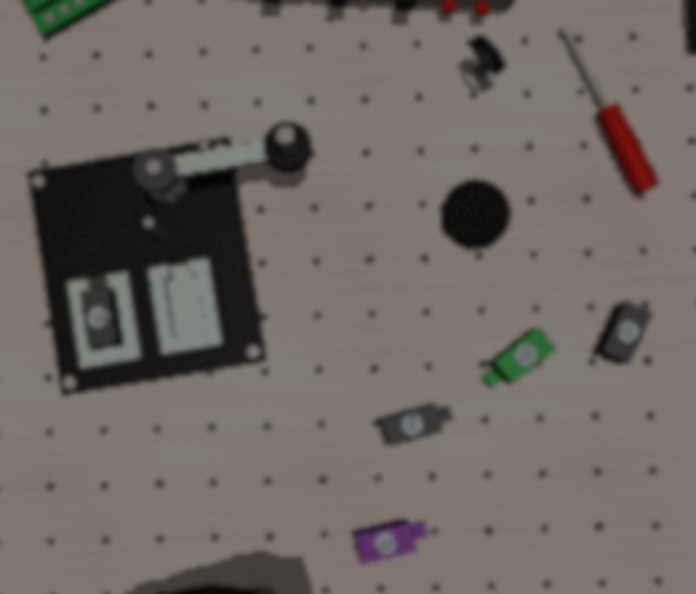

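View pics/b.png

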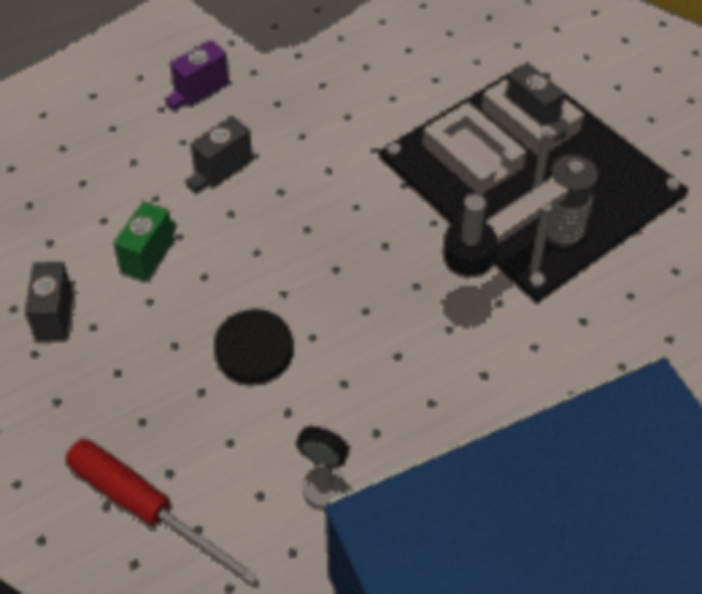

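The top crop shows the dark tabbed block at (412,424), i.e. image pixel (317,246), with its tab to the right. The empty pocket is at (185,305) and the seated block at (98,315). The pivot is at (155,170) and the grip at (288,145). The plain dark block is at (625,332).

```bash
cat >> h.py <<'E'
def rect_at(w,u0,v0,zlo,zhi,r=0.06):
    c=w[v0,u0,:2]; m=(w[...,2]>zlo)&(w[...,2]<zhi)&(np.hypot(w[...,0]-c[0],w[...,1]-c[1])<r)
    n,l=cv2.connectedComponents(m.astype(np.uint8)); k=l[v0,u0]
    p=w[l==k] if k else w[m]
    return cv2.minAreaRect((p[:,:2]*1000).astype(np.float32)),len(p),np.median(p[:,2])
E
python3 - <<'E'
from h import *
w=np.load('top0.npy')
P=lambda x,y:(int(175+x/2.9),int(100+y/2.9))
for n,(x,y) in dict(tab=(412,424),plain=(625,332),green=(525,355),purple=(385,540),seated=(98,315),pocket=(185,305),pivot=(155,168),head=(288,155),griptop=(287,133),puck=(475,215),lens=(487,55)).items():
    u,v=P(x,y);print(n,(u,v),w[v,u].round(4))
for n,(x,y,a,b) in dict(tab=(412,424,.038,.05),plain=(625,332,.038,.05),seated=(98,315,.056,.07),head=(288,155,.09,.105)).items():
    print(n,rect_at(w,*P(x,y),a,b,.05))
f=grab('wrist');print(np.array(f['hand_eye']).round(4),f['fx'])
E
```

```text
tab (317, 246) [ 0.4285 -0.1321  0.0444]
plain (390, 214) [ 0.5047 -0.3211  0.0419]
green (356, 222) [ 0.4868 -0.2336  0.0438]
purple (307, 286) [ 0.328  -0.1035  0.0429]
seated (208, 208) [0.5327 0.1415 0.0626]
pocket (238, 205) [0.5415 0.0706 0.0168]
pivot (228, 157) [0.6547 0.0828 0.0991]
head (274, 153) [ 0.6614 -0.0309  0.0962]
griptop (273, 145) [ 0.6715 -0.0306  0.1428]
puck (338, 174) [ 0.6158 -0.1956  0.0136]
lens (342, 118) [ 0.7466 -0.203   0.0833]
tab (((427.98541259765625, -131.91893005371094), (26.02454948425293, 49.49258804321289), 14.807394981384277), 200, np.float64(0.04396107215820866))
plain (((504.2502136230469, -323.61090087890625), (26.145328521728516, 49.94315719604492), 63.787750244140625), 205, np.float64(0.04399556116809489))
seated (((529.99072265625, 140.2635498046875), (49.88698959350586, 26.473257064819336), 7.747858047485352), 205, np.float64(0.061802744699242185))
head (((671.0151977539062, -17.259647369384766), (68.4801025390625, 40.20500183105469), 80.33502960205078), 241, np.float64(0.0969363523078175))
[[-2.000e-04 -9.506e-01 -3.103e-01  7.910e-02]
 [ 1.000e+00 -5.000e-04  8.000e-04  9.000e-04]
 [-9.000e-04 -3.103e-01  9.506e-01 -1.252e-01]
 [ 0.000e+00  0.000e+00  0.000e+00  1.000e+00]] 356.1002294881637
```

```bash
cat >> h.py <<'E'
def plan(p,yaw=None):
    o=get_obs();R=np.array(o['eef_rot']);d=R.T@(np.array(p)-o['ee_pos'])
    y=np.arctan2(R[1,1],R[0,1]);s=0 if yaw is None else -((yaw-y+np.pi)%(2*np.pi)-np.pi)
    print('t',round(o['time'],2),'pos',o['ee_pos'].round(4),'yawY',np.degrees(y).round(2),'tool shift',d.round(4),'spin',round(s,4))
E
python3 - <<'E'
from h import *
plan([.41,-.127,.235],np.radians(14.8))
w=np.load('top0.npy')
for (x,y) in [(150,222),(148,220),(152,224),(203,150),(205,146),(155,168)]:
    print((x,y),w[int(100+y/2.9),int(175+x/2.9)].round(3))
E
```

```text
t 1.05 pos [ 0.2126 -0.5342  0.2483] yawY -68.3 tool shift [ 0.334  -0.3054  0.0133] spin -1.4504
(150, 222) [0.609 0.09  0.092]
(148, 220) [0.611 0.09  0.093]
(152, 224) [0.606 0.087 0.092]
(203, 150) [0.669 0.041 0.095]
(205, 146) [0.672 0.041 0.092]
(155, 168) [0.655 0.083 0.099]
```

{"op": "arm_command", "data": {
  "motion": [
    {"tx": 0.033, "ty": -0.031},
    {"tx": 0.033, "ty": -0.031},
    {"tx": 0.033, "ty": -0.031},
    {"tx": 0.033, "ty": -0.031},
    {"tx": 0.033, "ty": -0.031},
    {"tx": 0.033, "ty": -0.03},
    {"tx": 0.033, "ty": -0.03},
    {"tx": 0.033, "ty": -0.03},
    {"tx": 0.033, "ty": -0.03},
    {"tx": 0.037, "ty": -0.03, "tz": 0.013}
  ]
}}

```text
invalid input
```

{"op": "arm_command", "data": {
  "motion": [
    {"spin": -0.145},
    {"spin": -0.145},
    {"spin": -0.145},
    {"spin": -0.145},
    {"spin": -0.145},
    {"spin": -0.145},
    {"spin": -0.145},
    {"spin": -0.145},
    {"spin": -0.145},
    {"spin": -0.145}
  ]
}}

```text
invalid input
```

```bash
python3 - <<'E'
from h import *
plan([.428,-.132,.10],np.radians(14.8))
f=grab('wrist');save(f,'w1.png');w=cloud(f)
for q in ['tab_block','seated_block']: print(q,[(np.round(d['rect']).astype(int).tolist(),round(d['confidence'],2)) for d in spot_in('wrist',q)])
m=(w[...,2]>.036)&(w[...,2]<.052)&(np.hypot(w[...,0]-.428,w[...,1]+.132)<.05)
print(cv2.minAreaRect((w[m][:,:2]*1000).astype(np.float32)),m.sum(),np.median(w[m][:,2]))
m=(w[...,2]>.003)&(w[...,2]<.016)&(np.hypot(w[...,0]-.428,w[...,1]+.132)<.042)
print(w[m].mean(0),m.sum())
E
```

```text
t 1.05 pos [ 0.2126 -0.5342  0.2483] yawY -68.3 tool shift [ 0.3488 -0.2941  0.1483] spin -1.4504
tab_block []
seated_block []
((0.0, 0.0), (0.0, 0.0), 0.0) 0 nan
[nan nan nan] 0
  return _methods._mean(a, axis=axis, dtype=dtype,
  ret = ret.dtype.type(ret / rcount)
<stdin>:8: RuntimeWarning: Mean of empty slice.
  ret = um.true_divide(
```

View pics/w1.png

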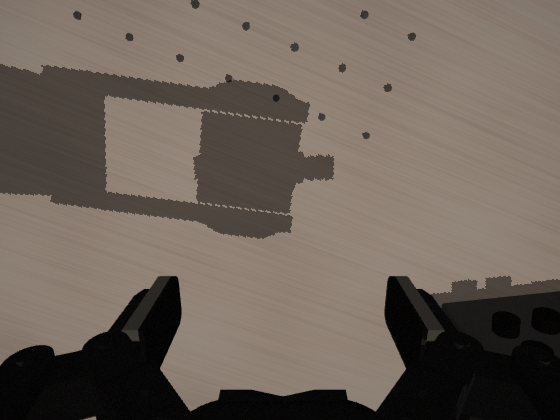

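The moves were refused, probably because rows need all four keys. The arm hasn't moved: this wrist picture shows only bench and gripper shadow. I'll send the rows again with all four.

{"op": "arm_command", "data": {
  "motion": [
    {"tx": 0.033, "ty": -0.031, "tz": 0, "spin": 0},
    {"tx": 0.033, "ty": -0.031, "tz": 0, "spin": 0},
    {"tx": 0.033, "ty": -0.031, "tz": 0, "spin": 0},
    {"tx": 0.033, "ty": -0.031, "tz": 0, "spin": 0},
    {"tx": 0.033, "ty": -0.031, "tz": 0, "spin": 0},
    {"tx": 0.033, "ty": -0.03, "tz": 0, "spin": 0},
    {"tx": 0.033, "ty": -0.03, "tz": 0, "spin": 0},
    {"tx": 0.033, "ty": -0.03, "tz": 0, "spin": 0},
    {"tx": 0.033, "ty": -0.03, "tz": 0, "spin": 0},
    {"tx": 0.037, "ty": -0.03, "tz": 0.013, "spin": 0}
  ]
}}

```text
time: 2.2
ee_pos: [0.4109, -0.1259, 0.2367]
eef_rot: [[0.929, 0.369, 0.003], [0.369, -0.929, -0.001], [0.002, 0.002, -1.0]]
force: [1.3, -1.3, 0.5]
opening: 0.999
grasp_force: 0.0
```

{"op": "arm_command", "data": {
  "motion": [
    {"tx": 0, "ty": 0, "tz": 0, "spin": -0.145},
    {"tx": 0, "ty": 0, "tz": 0, "spin": -0.145},
    {"tx": 0, "ty": 0, "tz": 0, "spin": -0.145},
    {"tx": 0, "ty": 0, "tz": 0, "spin": -0.145},
    {"tx": 0, "ty": 0, "tz": 0, "spin": -0.145},
    {"tx": 0, "ty": 0, "tz": 0, "spin": -0.145},
    {"tx": 0, "ty": 0, "tz": 0, "spin": -0.145},
    {"tx": 0, "ty": 0, "tz": 0, "spin": -0.145},
    {"tx": 0, "ty": 0, "tz": 0, "spin": -0.145},
    {"tx": 0, "ty": 0, "tz": 0, "spin": -0.145}
  ]
}}

```text
time: 3.2
ee_pos: [0.4101, -0.1273, 0.2354]
eef_rot: [[-0.261, 0.965, 0.0], [0.965, 0.261, -0.0], [-0.0, 0.0, -1.0]]
force: [0.2, -0.9, 0.4]
opening: 1.001
grasp_force: 0.0
```

```bash
python3 - <<'E'
from h import *
plan([.428,-.132,.10],np.radians(14.8))
f=grab('wrist');save(f,'w2.png');w=cloud(f)
print('tab_block',[(np.round(d['rect']).astype(int).tolist(),round(d['confidence'],2)) for d in spot_in('wrist','tab_block')])
m=(w[...,2]>.036)&(w[...,2]<.052)&(np.hypot(w[...,0]-.428,w[...,1]+.132)<.05)
if m.any(): print(cv2.minAreaRect((w[m][:,:2]*1000).astype(np.float32)),m.sum(),np.median(w[m][:,2]))
m=(w[...,2]>.005)&(w[...,2]<.016)&(np.hypot(w[...,0]-.428,w[...,1]+.132)<.042)
if m.any(): print(w[m].mean(0),m.sum())
E
```

```text
t 3.2 pos [ 0.4101 -0.1273  0.2354] yawY 15.12 tool shift [-0.0092  0.016   0.1354] spin 0.0057
tab_block [([306, 252, 345, 323], 0.86), ([182, 104, 222, 170], 0.59)]
((427.9120178222656, -132.12254333496094), (26.016836166381836, 50.08125305175781), 14.09837532043457) 1507 0.043812907284659974
[ 0.42638482 -0.12973036  0.01067533] 81
```

View pics/w2.png

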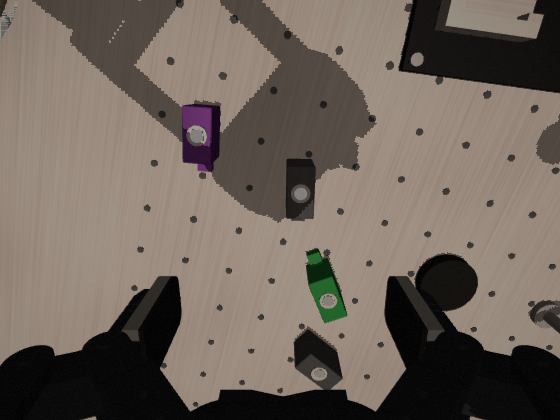

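{"op": "arm_command", "data": {
  "motion": [
    {"tx": -0.009, "ty": 0.016, "tz": 0.03, "spin": 0.012},
    {"tx": 0, "ty": 0, "tz": 0.04, "spin": 0},
    {"tx": 0, "ty": 0, "tz": 0.04, "spin": 0},
    {"tx": 0, "ty": 0, "tz": 0.035, "spin": 0},
    {"tx": 0, "ty": 0, "tz": 0.025, "spin": 0},
    {"tx": 0, "ty": 0, "tz": 0.018, "spin": 0},
    {"tx": 0, "ty": 0, "tz": 0.01, "spin": 0},
    {"tx": 0, "ty": 0, "tz": 0, "spin": 0},
    {"tx": 0, "ty": 0, "tz": 0, "spin": 0}
  ]
}}

```text
time: 4.2
ee_pos: [0.4283, -0.1321, 0.038]
eef_rot: [[-0.242, 0.97, 0.001], [0.97, 0.242, -0.0], [-0.0, 0.001, -1.0]]
force: [0.1, -0.9, -0.2]
opening: 1.005
grasp_force: 0.0
```

{"op": "arm_command", "data": {
  "motion": [
    {"tx": 0, "ty": 0, "tz": 0, "spin": 0},
    {"tx": 0, "ty": 0, "tz": 0, "spin": 0},
    {"tx": 0, "ty": 0, "tz": 0, "spin": 0},
    {"tx": 0, "ty": 0, "tz": 0, "spin": 0},
    {"tx": 0, "ty": 0, "tz": 0, "spin": 0},
    {"tx": 0, "ty": 0, "tz": 0, "spin": 0},
    {"tx": 0, "ty": 0, "tz": 0, "spin": 0},
    {"tx": 0, "ty": 0, "tz": 0, "spin": 0}
  ],
  "claw": 0.0,
  "force": 40
}}

```text
time: 5.0
ee_pos: [0.428, -0.132, 0.0377]
eef_rot: [[-0.243, 0.97, 0.0], [0.97, 0.243, -0.0], [-0.0, 0.0, -1.0]]
force: [-1.7, 1.4, 5.9]
opening: 0.299
grasp_force: 39.6
```

{"op": "arm_command", "data": {
  "motion": [
    {"tx": 0, "ty": 0, "tz": -0.02, "spin": 0},
    {"tx": 0, "ty": 0, "tz": -0.035, "spin": 0},
    {"tx": 0, "ty": 0, "tz": -0.035, "spin": 0},
    {"tx": 0, "ty": 0, "tz": -0.022, "spin": 0},
    {"tx": 0.03, "ty": 0, "tz": 0, "spin": 0},
    {"tx": 0.035, "ty": 0.01, "tz": 0, "spin": 0},
    {"tx": 0.035, "ty": 0.02, "tz": 0, "spin": 0},
    {"tx": 0.035, "ty": 0.02, "tz": 0, "spin": 0},
    {"tx": 0.03, "ty": 0.02, "tz": 0, "spin": 0},
    {"tx": 0.01, "ty": 0.01, "tz": 0, "spin": 0}
  ]
}}

```text
time: 6.0
ee_pos: [0.4631, 0.0599, 0.1493]
eef_rot: [[-0.246, 0.969, 0.0], [0.969, 0.246, 0.001], [0.001, 0.0, -1.0]]
force: [-0.7, -0.4, -1.9]
opening: 0.294
grasp_force: 40.0
```

{"op": "arm_command", "data": {
  "motion": [
    {"tx": 0, "ty": 0, "tz": 0, "spin": -0.146},
    {"tx": 0, "ty": 0, "tz": 0, "spin": -0.146},
    {"tx": 0, "ty": 0, "tz": 0, "spin": -0.146},
    {"tx": 0, "ty": 0, "tz": 0, "spin": -0.146},
    {"tx": 0, "ty": 0, "tz": 0, "spin": -0.146},
    {"tx": 0, "ty": 0, "tz": 0, "spin": -0.146},
    {"tx": 0, "ty": 0, "tz": 0, "spin": -0.146},
    {"tx": 0, "ty": 0, "tz": 0, "spin": -0.146},
    {"tx": 0, "ty": 0, "tz": 0, "spin": -0.146},
    {"tx": 0, "ty": 0, "tz": 0, "spin": -0.146}
  ]
}}

```text
time: 7.0
ee_pos: [0.4628, 0.0569, 0.1492]
eef_rot: [[-0.99, -0.14, -0.0], [-0.14, 0.99, -0.0], [0.0, 0.0, -1.0]]
force: [-0.3, 0.1, -1.3]
opening: 0.292
grasp_force: 40.0
```

```bash
python3 - <<'E'
from h import *
plan([.540,.067,.15],np.radians(97.7))
print(get_obs()['opening'],get_obs()['grasp_force'])
f=grab('wrist');save(f,'w3.png');w=cloud(f);np.save('w3.npy',w)
E
```

```text
t 7.0 pos [0.4628 0.0569 0.1492] yawY 98.07 tool shift [-0.0778 -0.0008 -0.0008] spin 0.0064
0.29238672968073354 39.95817482471466
```

View pics/w3.png

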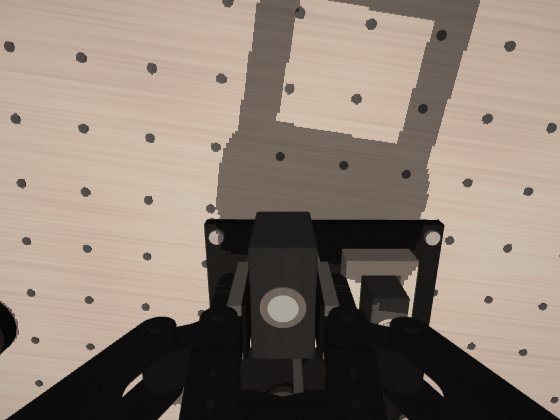

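```bash
python3 - <<'E'
from h import *
w=np.load('w3.npy');u,v=282,280
m=(w[...,2]>.145)&(w[...,2]<.165)&(np.hypot(w[...,0]-.463,w[...,1]-.057)<.04)
V,U=np.mgrid[:420,:560];m&=(U>245)&(U<322)
print('held',cv2.minAreaRect((w[m][:,:2]*1000).astype(np.float32)),m.sum(),np.median(w[m][:,2]))
t=np.load('top0.npy');img=np.load('topi.npy')
# rim of empty pocket in fixture frame
for yaw in (7.7,):
  c,s=np.cos(np.radians(yaw)),np.sin(np.radians(yaw));R=np.array([[c,-s],[s,c]])
  q=(t[...,:2]-[.540,.067])@R
  n=(abs(q[...,0])<.06)&(abs(q[...,1])<.036)
  rim=n&(t[...,2]>.029)&(t[...,2]<.04)
  fl=n&(t[...,2]<.0225)&(t[...,2]>.014)&(abs(q[...,0])<.035)
  for nm,k in(('rim',rim),('floor',fl)):
    print(nm,cv2.minAreaRect((t[k][:,:2]*1000).astype(np.float32)),k.sum(),np.median(t[k][:,2]))
  img2=cv2.cvtColor(img,cv2.COLOR_RGB2BGR)[165:245,190:290]
  cv2.imwrite('pics/p.png',cv2.resize(img2,None,fx=7,fy=7,interpolation=0))
  hist=lambda a:np.histogram(a*1000,bins=np.arange(-60,61,4))
  print('rim x',dict(zip(np.arange(-60,60,4),hist(q[rim][:,0])[0])));print('rim y',dict(zip(np.arange(-60,60,4),hist(q[rim][:,1])[0])))
  print('floor x',dict(zip(np.arange(-60,60,4),hist(q[fl][:,0])[0])));print('floor y',dict(zip(np.arange(-60,60,4),hist(q[fl][:,1])[0])))
  # both rims together
  q2=q;k=(abs(q[...,0])<.06)&(q[...,1]>-.04)&(q[...,1]<.12)&(t[...,2]>.029)&(t[...,2]<.04)
  print('all',cv2.minAreaRect((t[k][:,:2]*1000).astype(np.float32)))
E
```

```text
held ((461.5477294921875, 55.89617156982422), (50.9842414855957, 30.348875045776367), 7.954002857208252) 8472 0.15523955786684393
rim ((539.5089721679688, 67.08853912353516), (77.9046859741211, 54.303009033203125), 7.991203308105469) 359 0.03368040457393606
floor ((540.3347778320312, 66.87832641601562), (68.25189971923828, 71.36235809326172), 7.169035911560059) 263 0.017837495869905684
rim x {np.int64(-60): np.int64(0), np.int64(-56): np.int64(0), np.int64(-52): np.int64(0), np.int64(-48): np.int64(0), np.int64(-44): np.int64(0), np.int64(-40): np.int64(27), np.int64(-36): np.int64(31), np.int64(-32): np.int64(30), np.int64(-28): np.int64(19), np.int64(-24): np.int64(14), np.int64(-20): np.int64(15), np.int64(-16): np.int64(12), np.int64(-12): np.int64(17), np.int64(-8): np.int64(15), np.int64(-4): np.int64(15), np.int64(0): np.int64(14), np.int64(4): np.int64(15), np.int64(8): np.int64(15), np.int64(12): np.int64(13), np.int64(16): np.int64(15), np.int64(20): np.int64(15), np.int64(24): np.int64(19), np.int64(28): np.int64(22), np.int64(32): np.int64(22), np.int64(36): np.int64(14),
[... 2055 characters left out ...]
t64(-28): np.int64(8), np.int64(-24): np.int64(0), np.int64(-20): np.int64(0), np.int64(-16): np.int64(7), np.int64(-12): np.int64(30), np.int64(-8): np.int64(28), np.int64(-4): np.int64(37), np.int64(0): np.int64(34), np.int64(4): np.int64(33), np.int64(8): np.int64(27), np.int64(12): np.int64(30), np.int64(16): np.int64(0), np.int64(20): np.int64(0), np.int64(24): np.int64(0), np.int64(28): np.int64(7), np.int64(32): np.int64(9), np.int64(36): np.int64(0), np.int64(40): np.int64(0), np.int64(44): np.int64(0), np.int64(48): np.int64(0), np.int64(52): np.int64(0), np.int64(56): np.int64(0)}
all ((534.60302734375, 103.86769104003906), (78.1785888671875, 128.71966552734375), 7.810237407684326)
```

View pics/p.png

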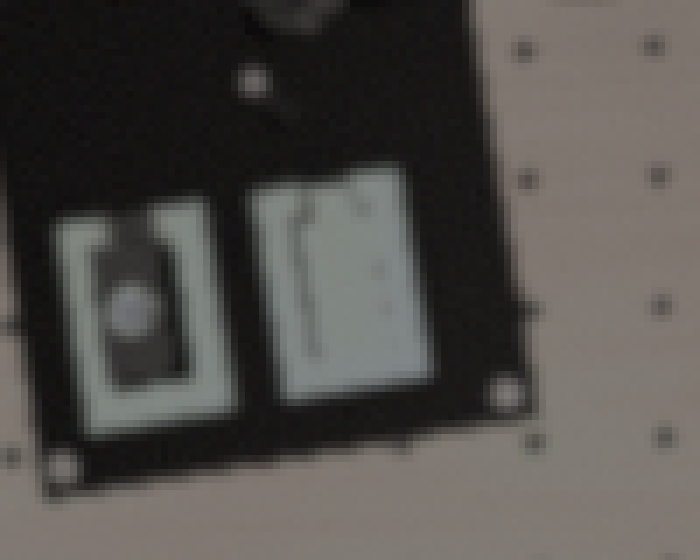

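{"op": "arm_command", "data": {
  "motion": [
    {"tx": -0.015, "ty": 0, "tz": 0, "spin": 0.004},
    {"tx": -0.025, "ty": 0, "tz": 0, "spin": 0},
    {"tx": -0.025, "ty": -0.001, "tz": 0, "spin": 0},
    {"tx": -0.013, "ty": 0, "tz": 0.01, "spin": 0},
    {"tx": 0, "ty": 0, "tz": 0.025, "spin": 0},
    {"tx": 0, "ty": 0, "tz": 0.02, "spin": 0},
    {"tx": 0, "ty": 0, "tz": 0.009, "spin": 0},
    {"tx": 0, "ty": 0, "tz": 0, "spin": 0},
    {"tx": 0, "ty": 0, "tz": 0, "spin": 0}
  ]
}}

```text
time: 7.95
ee_pos: [0.5407, 0.0664, 0.0861]
eef_rot: [[-0.992, -0.13, 0.001], [-0.13, 0.992, 0.0], [-0.001, -0.0, -1.0]]
force: [0.7, 0.6, -1.2]
opening: 0.296
grasp_force: 40.0
```

```bash
python3 - <<'E'
from h import *
plan([.5398,.067,.0557],np.radians(97.85)); o=get_obs();print(o['force'],o['opening'])
f=grab('top');save(f,'t2.png');w=cloud(f)
r=(np.hypot(w[...,0]-.54,w[...,1]-.067)<.045)
for lo,hi in((.086,.096),(.05,.066)):
  m=r&(w[...,2]>lo)&(w[...,2]<hi)
  if m.any(): print(lo,cv2.minAreaRect((w[m][:,:2]*1000).astype(np.float32)),m.sum(),np.median(w[m][:,2]))
f=grab('wrist');w=cloud(f)
R=np.array(o['eef_rot']);q=(w-o['ee_pos'])@R
V,U=np.mgrid[:420,:560]
m=(U>200)&(U<360)&(abs(q[...,0])<.045)&(abs(q[...,1])<.02)&(abs(w[...,2]-.0915)<.003)
print(q[m][:,:2].min(0),q[m][:,:2].max(0),np.percentile(q[m][:,:2],[1,99],axis=0),m.sum())
E
```

```text
t 7.95 pos [0.5407 0.0664 0.0861] yawY 97.46 tool shift [0.0008 0.0007 0.0304] spin -0.0069
[ 0.69089759  0.55223218 -1.20236258] 0.2957310113569152
[-0.02431579 -0.01996177] [0.02678618 0.01989612] [[-0.02266033 -0.0162409 ]
 [ 0.02617001  0.01500383]] 7895
```

{"op": "arm_command", "data": {
  "motion": [
    {"tx": 0, "ty": 0.0006, "tz": 0.006, "spin": -0.006},
    {"tx": 0, "ty": 0, "tz": 0.006, "spin": 0},
    {"tx": 0, "ty": 0, "tz": 0.004, "spin": 0},
    {"tx": 0, "ty": 0, "tz": 0.003, "spin": 0},
    {"tx": 0, "ty": 0, "tz": 0, "spin": 0}
  ]
}}

```text
time: 8.55
ee_pos: [0.54, 0.0672, 0.0658]
eef_rot: [[-0.991, -0.137, -0.001], [-0.137, 0.991, 0.0], [0.001, 0.0, -1.0]]
force: [0.7, 0.3, -2.0]
opening: 0.294
grasp_force: 40.0
```

{"op": "arm_command", "data": {
  "motion": [
    {"tx": 0, "ty": 0, "tz": 0.003, "spin": 0},
    {"tx": 0, "ty": 0, "tz": 0.003, "spin": 0},
    {"tx": 0, "ty": 0, "tz": 0.003, "spin": 0},
    {"tx": 0, "ty": 0, "tz": 0, "spin": 0},
    {"tx": 0, "ty": 0, "tz": 0, "spin": 0}
  ]
}}

```text
time: 9.05
ee_pos: [0.5402, 0.0671, 0.0573]
eef_rot: [[-0.991, -0.137, -0.0], [-0.137, 0.991, 0.0], [0.0, 0.0, -1.0]]
force: [0.4, -0.3, -1.1]
opening: 0.295
grasp_force: 40.0
```

Going down with no resistance. I'll press lightly onto the floor, then release.

{"op": "arm_command", "data": {
  "motion": [
    {"tx": 0, "ty": 0, "tz": 0.0015, "spin": 0},
    {"tx": 0, "ty": 0, "tz": 0.0005, "spin": 0},
    {"tx": 0, "ty": 0, "tz": 0, "spin": 0},
    {"tx": 0, "ty": 0, "tz": 0, "spin": 0}
  ]
}}

```text
time: 9.45
ee_pos: [0.5404, 0.0672, 0.0557]
eef_rot: [[-0.991, -0.137, 0.0], [-0.137, 0.991, 0.0], [-0.0, 0.0, -1.0]]
force: [-2.3, 0.9, 4.9]
opening: 0.29
grasp_force: 40.8
```

{"op": "arm_command", "data": {
  "motion": [
    {"tx": 0, "ty": 0, "tz": 0, "spin": 0},
    {"tx": 0, "ty": 0, "tz": 0, "spin": 0},
    {"tx": 0, "ty": 0, "tz": 0, "spin": 0},
    {"tx": 0, "ty": 0, "tz": 0, "spin": 0},
    {"tx": 0, "ty": 0, "tz": 0, "spin": 0}
  ],
  "claw": 0.05
}}

```text
time: 9.95
ee_pos: [0.5403, 0.0672, 0.0553]
eef_rot: [[-0.991, -0.137, -0.0], [-0.137, 0.991, 0.0], [0.0, 0.0, -1.0]]
force: [-0.1, 1.0, -0.3]
opening: 0.586
grasp_force: 0.0
```

{"op": "arm_command", "data": {
  "motion": [
    {"tx": 0, "ty": 0, "tz": -0.01, "spin": 0},
    {"tx": 0, "ty": 0, "tz": -0.03, "spin": 0},
    {"tx": 0, "ty": 0, "tz": -0.04, "spin": 0},
    {"tx": 0.02, "ty": 0, "tz": -0.04, "spin": 0},
    {"tx": 0.04, "ty": 0, "tz": -0.04, "spin": 0},
    {"tx": 0.03, "ty": 0, "tz": -0.03, "spin": 0},
    {"tx": 0, "ty": 0, "tz": 0, "spin": 0},
    {"tx": 0, "ty": 0, "tz": 0, "spin": 0}
  ]
}}

```text
time: 10.75
ee_pos: [0.4557, 0.0554, 0.242]
eef_rot: [[-0.991, -0.137, 0.003], [-0.137, 0.991, -0.0], [-0.003, -0.0, -1.0]]
force: [0.5, -0.4, 0.7]
opening: 0.586
grasp_force: 0.0
```

```bash
python3 - <<'E'
from h import *
f=grab('top');w=cloud(f);save(f,'t3.png');f=grab('scene');ws=cloud(f)
plan([.66,-.03,.3],np.radians(97.85))
f=grab('wrist');save(f,'w4.png');ww=cloud(f)
for n,w in(('top',w),('scene',ws),('wrist',ww)):
  for nm,c,lo,hi,r in(('blk',(.54,.067),.05,.075,.034),('seat',(.53,.14),.05,.075,.035),('grip',(.668,-.03),.137,.15,.03),('head',(.668,-.03),.092,.102,.03)):
    m=(np.hypot(w[...,0]-c[0],w[...,1]-c[1])<r)&(w[...,2]>lo)&(w[...,2]<hi)
    if m.sum()>3:print(n,nm,np.round(np.r_[cv2.minAreaRect((w[m][:,:2]*1000).astype(np.float32))[0],cv2.minAreaRect((w[m][:,:2]*1000).astype(np.float32))[1]],1),round(cv2.minAreaRect((w[m][:,:2]*1000).astype(np.float32))[2],1),m.sum(),np.median(w[m][:,2]))
E
```

```text
t 10.85 pos [0.4558 0.0555 0.2402] yawY 97.86 tool shift [-0.1905 -0.1126 -0.06  ] spin 0.0002
top blk [554.8  67.8  25.6  18.2] 87.6 75 0.06178286117544873
top seat [551.9 141.9  24.7   8.3] 87.2 35 0.062057274904192106
top grip [669.  -30.6  14.9  13.6] 38.3 37 0.14180934031221737
top head [666.6 -26.6  40.2  49. ] 35.6 189 0.09739672677002797
scene blk [542.   62.7  49.9  27.1] 8.6 212 0.059093871825100286
scene seat [532.  137.   51.6  30. ] 8.1 204 0.058545666560063325
scene grip [671.5 -33.9  13.8  16.5] 26.7 44 0.13930036678190144
scene head [672.1 -34.2  40.8  41.7] 57.7 205 0.09559348907641685
wrist blk [539.   65.8  50.4  25.9] 8.1 1395 0.06170329661229679
wrist seat [518.9 138.3  28.7  26.2] 6.6 695 0.06140580417196306
wrist head [670.4 -45.5  13.4  28.4] 68.7 210 0.09786235705180732
```

View pics/w4.png

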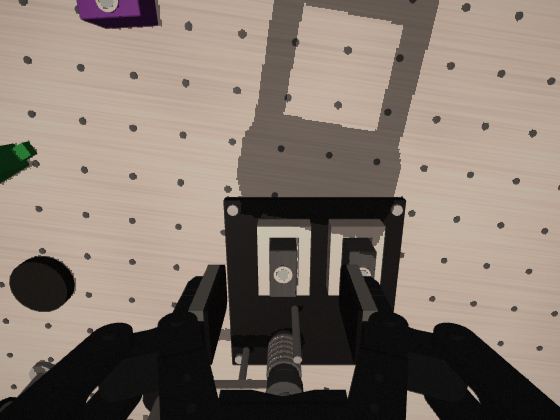

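The picture shows the placed block in the left pocket at (283,265), level with its neighbour, with its top at 61.7 mm. Next I'll move above the grip and come down on it.

{"op": "arm_command", "data": {
  "motion": [
    {"tx": -0.02, "ty": -0.012, "tz": 0, "spin": 0},
    {"tx": -0.04, "ty": -0.023, "tz": 0, "spin": 0},
    {"tx": -0.04, "ty": -0.023, "tz": 0, "spin": 0},
    {"tx": -0.04, "ty": -0.023, "tz": 0, "spin": 0},
    {"tx": -0.04, "ty": -0.023, "tz": 0, "spin": 0},
    {"tx": -0.02, "ty": -0.011, "tz": 0.01, "spin": 0},
    {"tx": 0, "ty": 0, "tz": 0.03, "spin": 0},
    {"tx": 0, "ty": 0, "tz": 0, "spin": 0},
    {"tx": 0, "ty": 0, "tz": 0, "spin": 0}
  ]
}}

```text
time: 11.8
ee_pos: [0.6693, -0.0309, 0.1999]
eef_rot: [[-0.991, -0.137, -0.002], [-0.137, 0.991, 0.001], [0.002, 0.001, -1.0]]
force: [0.6, -0.1, 0.5]
opening: 0.586
grasp_force: 0.0
```

```bash
python3 - <<'E'
from h import *
plan([.669,-.0308,.125],np.radians(97.85))
E
```

```text
t 11.8 pos [ 0.6693 -0.0309  0.1999] yawY 97.87 tool shift [0.0001 0.0001 0.0749] spin 0.0004
```

{"op": "arm_command", "data": {
  "motion": [
    {"tx": 0, "ty": 0, "tz": 0.025, "spin": 0},
    {"tx": 0, "ty": 0, "tz": 0.025, "spin": 0},
    {"tx": 0, "ty": 0, "tz": 0.015, "spin": 0},
    {"tx": 0, "ty": 0, "tz": 0.009, "spin": 0},
    {"tx": 0, "ty": 0, "tz": 0, "spin": 0},
    {"tx": 0, "ty": 0, "tz": 0, "spin": 0}
  ]
}}

```text
time: 12.4
ee_pos: [0.67, -0.0311, 0.1279]
eef_rot: [[-0.991, -0.137, 0.001], [-0.137, 0.991, -0.0], [-0.001, -0.0, -1.0]]
force: [0.3, -0.5, 1.7]
opening: 0.583
grasp_force: 0.0
```

{"op": "arm_command", "data": {
  "motion": [
    {"tx": 0, "ty": 0, "tz": 0, "spin": 0},
    {"tx": 0, "ty": 0, "tz": 0, "spin": 0},
    {"tx": 0, "ty": 0, "tz": 0, "spin": 0},
    {"tx": 0, "ty": 0, "tz": 0, "spin": 0},
    {"tx": 0, "ty": 0, "tz": 0, "spin": 0},
    {"tx": 0, "ty": 0, "tz": 0, "spin": 0},
    {"tx": 0, "ty": 0, "tz": 0, "spin": 0}
  ],
  "claw": 0.0,
  "force": 60
}}

```text
time: 13.1
ee_pos: [0.6698, -0.0302, 0.1277]
eef_rot: [[-0.991, -0.137, 0.001], [-0.137, 0.991, 0.001], [-0.001, 0.001, -1.0]]
force: [-1.9, 7.2, 5.9]
opening: 0.168
grasp_force: 58.5
```

```bash
python3 - <<'E'
from h import *
o=get_obs();R=np.array(o['eef_rot']);p=o['ee_pos'].copy();print(p.round(4),o['opening'],o['force'],np.degrees(np.arctan2(R[1,1],R[0,1])))
piv=np.array([.6534,.0828]);d=p[:2]-piv;r=np.hypot(*d);a0=np.arctan2(d[1],d[0]);print(r,np.degrees(a0))
# constant orientation: arc waypoints, 20 steps to stop (fixture yaw 7.9deg -> arm along -x: angle 187.9 = -172.1)
th=np.linspace(a0,np.radians(-172.1),21)
W=np.c_[piv[0]+r*np.cos(th),piv[1]+r*np.sin(th)];D=np.diff(W,axis=0)@R[:2,:2]
print((D*1000).round(1).tolist(),W[-1])
E
```

```text
[ 0.6698 -0.0302  0.1277] 0.16767514928318955 [-1.87631801  7.22053313  5.85658633] 97.89053086950061
0.11420334676715667 -81.74532070562776
[[9.0, 0.3], [8.9, 1.0], [8.8, 1.7], [8.7, 2.4], [8.5, 3.1], [8.2, 3.7], [7.9, 4.4], [7.5, 5.0], [7.1, 5.5], [6.6, 6.1], [6.1, 6.6], [5.6, 7.1], [5.0, 7.5], [4.4, 7.8], [3.8, 8.2], [3.1, 8.4], [2.5, 8.7], [1.8, 8.8], [1.1, 8.9], [0.4, 9.0]] [0.5402805  0.06710337]
```

{"op": "arm_command", "data": {
  "motion": [
    {"tx": 0.009, "ty": 0.0003, "tz": 0, "spin": 0},
    {"tx": 0.0089, "ty": 0.001, "tz": 0, "spin": 0},
    {"tx": 0.0088, "ty": 0.0017, "tz": 0, "spin": 0},
    {"tx": 0.0087, "ty": 0.0024, "tz": 0, "spin": 0},
    {"tx": 0.0085, "ty": 0.0031, "tz": 0, "spin": 0},
    {"tx": 0.0082, "ty": 0.0037, "tz": 0, "spin": 0},
    {"tx": 0.0079, "ty": 0.0044, "tz": 0, "spin": 0},
    {"tx": 0.0075, "ty": 0.005, "tz": 0, "spin": 0},
    {"tx": 0.0071, "ty": 0.0055, "tz": 0, "spin": 0},
    {"tx": 0.0066, "ty": 0.0061, "tz": 0, "spin": 0}
  ]
}}

```text
time: 14.1
ee_pos: [0.5854, -0.0089, 0.1278]
eef_rot: [[-0.991, -0.137, 0.003], [-0.137, 0.991, 0.0], [-0.004, -0.0, -1.0]]
force: [8.8, 4.8, 1.8]
opening: 0.168
grasp_force: 58.4
```

```bash
python3 - <<'E'
from h import *
o=get_obs();R=np.array(o['eef_rot']);p=o['ee_pos'];print(p.round(4),o['opening'],o['grasp_force'],o['force'])
piv=np.array([.6534,.0828]);d=p[:2]-piv;r=np.hypot(*d);print(r,np.degrees(np.arctan2(d[1],d[0])))
th=np.linspace(np.arctan2(d[1],d[0]),np.radians(-172.1),11)
W=np.c_[piv[0]+.115*np.cos(th),piv[1]+.115*np.sin(th)];W[0]=p[:2];print((np.diff(W,axis=0)@R[:2,:2]*1000).round(1).tolist())
E
```

```text
[ 0.5854 -0.0089  0.1278] 0.16779559718137316 58.435054421424866 [8.75411324 4.79450626 1.79002379]
0.11412796994090263 -126.56311792604008
[[6.9, 6.0], [5.7, 7.1], [5.1, 7.6], [4.5, 7.9], [3.9, 8.3], [3.2, 8.6], [2.5, 8.8], [1.8, 9.0], [1.1, 9.1], [0.4, 9.1]]
```

{"op": "arm_command", "data": {
  "motion": [
    {"tx": 0.0061, "ty": 0.0066, "tz": 0, "spin": 0},
    {"tx": 0.0056, "ty": 0.0071, "tz": 0, "spin": 0},
    {"tx": 0.005, "ty": 0.0075, "tz": 0, "spin": 0},
    {"tx": 0.0044, "ty": 0.0078, "tz": 0, "spin": 0},
    {"tx": 0.0038, "ty": 0.0082, "tz": 0, "spin": 0},
    {"tx": 0.0031, "ty": 0.0084, "tz": 0, "spin": 0},
    {"tx": 0.0025, "ty": 0.0087, "tz": 0, "spin": 0},
    {"tx": 0.0018, "ty": 0.0088, "tz": 0, "spin": 0},
    {"tx": 0.0008, "ty": 0.006, "tz": 0, "spin": 0},
    {"tx": 0, "ty": 0, "tz": 0, "spin": 0}
  ]
}}

```text
time: 15.1
ee_pos: [0.5426, 0.0546, 0.1277]
eef_rot: [[-0.991, -0.137, 0.002], [-0.137, 0.991, -0.001], [-0.002, -0.001, -1.0]]
force: [-1.0, -5.7, 6.0]
opening: 0.167
grasp_force: 58.9
```

{"op": "arm_command", "data": {
  "motion": [
    {"tx": 0.0003, "ty": 0.004, "tz": 0, "spin": 0},
    {"tx": 0.0003, "ty": 0.004, "tz": 0, "spin": 0},
    {"tx": 0, "ty": 0.003, "tz": 0, "spin": 0},
    {"tx": 0, "ty": 0, "tz": 0, "spin": 0},
    {"tx": 0, "ty": 0, "tz": 0, "spin": 0}
  ]
}}

```text
time: 15.6
ee_pos: [0.5405, 0.0649, 0.1277]
eef_rot: [[-0.991, -0.137, 0.001], [-0.137, 0.991, -0.001], [-0.001, -0.001, -1.0]]
force: [-2.8, -6.8, 7.7]
opening: 0.168
grasp_force: 59.1
```

```bash
python3 - <<'E'
from h import *
o=get_obs();p=o['ee_pos'];print(p.round(4),o['opening'],o['grasp_force'],o['force'])
piv=np.array([.6534,.0828]);d=p[:2]-piv;print(np.hypot(*d),np.degrees(np.arctan2(d[1],d[0])))
E
```

```text
[0.5405 0.0649 0.1277] 0.16803614876631012 59.13760006427765 [-2.80393163 -6.81298989  7.71795359]
0.11434221836952481 -170.96949259950392
```

{"op": "arm_command", "data": {
  "motion": [
    {"tx": 0, "ty": 0.002, "tz": 0, "spin": 0},
    {"tx": 0, "ty": 0.001, "tz": 0, "spin": 0},
    {"tx": 0, "ty": 0, "tz": 0, "spin": 0},
    {"tx": 0, "ty": 0, "tz": 0, "spin": 0}
  ]
}}

```text
time: 16.0
ee_pos: [0.5401, 0.0678, 0.1277]
eef_rot: [[-0.991, -0.137, 0.001], [-0.137, 0.991, -0.001], [-0.001, -0.001, -1.0]]
force: [-3.5, -6.4, 7.8]
opening: 0.169
grasp_force: 59.2
```

{"op": "arm_command", "data": {
  "motion": [
    {"tx": 0, "ty": 0.002, "tz": 0, "spin": 0},
    {"tx": 0, "ty": 0.001, "tz": 0, "spin": 0},
    {"tx": 0, "ty": 0, "tz": 0, "spin": 0},
    {"tx": 0, "ty": 0, "tz": 0, "spin": 0},
    {"tx": 0, "ty": 0, "tz": 0, "spin": 0}
  ]
}}

```text
time: 16.5
ee_pos: [0.5398, 0.0694, 0.1277]
eef_rot: [[-0.991, -0.136, 0.001], [-0.136, 0.991, -0.004], [-0.001, -0.004, -1.0]]
force: [-2.7, -19.5, 7.9]
opening: 0.172
grasp_force: 59.4
```

The force jumped from 6 N to 19.5 N, so the arm is against its stop. One last check of the blocks before handing in.

```bash
python3 - <<'E'
from h import *
f=grab('scene');save(f,'s9.png');cv2.imwrite('pics/s9c.png',cv2.resize(f['image'][130:385,140:420,::-1],None,fx=2.3,fy=2.3));o=get_obs();print(o['force'],o['grasp_force'],o['qvel'].round(4),o['time'])
E
```

```text
[ -2.32709545 -18.98490303   8.05882137] 59.35611605644226 [ 0.0011  0.0001 -0.0002 -0.001   0.0004 -0.0021] 16.55
```

View pics/s9c.png

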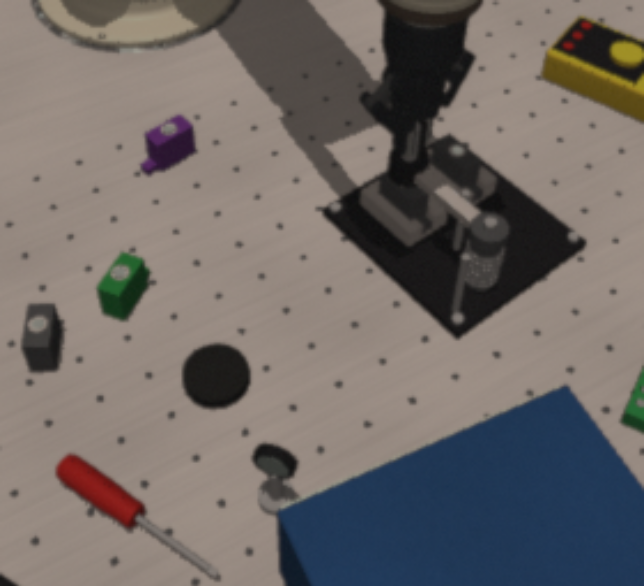

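The gripper is holding the arm over the pocket at (405,170), the arm rests on the stop post at (460,230), and everything else is where it was.

```bash
python3 -c "
from h import *
print(sign_off())"
```

```text
the job is handed in; nothing more can be done
None
```

The tabbed block is fully down in the empty pocket, tab in the slot, and released; the swing arm is held by its grip against its stop, pushed with about 19 N. The job is handed in, though sign-off returned no verdict.

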